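# Check weight over the counting scale

## Robot

A 7-joint arm with a two-finger parallel gripper is mounted at the origin on the work surface. World frame = base frame: x ahead of the robot, y to its left, z up, the work surface at z = 0. Lengths are in m, angles in rad, forces in N, time in s.
With the tool pointing down it reaches from about 0.4 to 0.85 m from the base axis. Payload 10.4 kg.
Tool frame: the origin (TCP) lies midway between the tips of the shut fingers; the grasp point (between the pads) lies 19 mm behind it; z points along the fingers, x is the direction in which the jaws open and shut, and the axes are right-handed (so a half turn about z gives the same grasp; the last joint's range is limited). The gripper opens to 85 mm and grips with 20 to 120 N. Pads are 22 mm wide; open, the fingers measure 114 mm over their backs; the gripper's body (76 mm by 85 mm) begins 54 mm behind the grasp point. The pads swing forward as they close: fully open they stand 13 mm farther back than shut.
Start: joints at [1.26, 0.332, -0.065, 1.46, 0.022, 1.35, -0.088], TCP at [0.177, -0.599, 0.231] pointing down, gripper open.
Joint ranges: [-2.6, 2.6], [-0.5, 2.12], [-1.47, 1.34], [0.16, 2.42], [-1.27, 4.41], [0.06, 2.06], [-2.6, 2.6]. Speed limits (rad/s): [2.22, 2.22, 2.79, 2.79, 3.14, 3.14, 3.14].

## Interface

Orientations are given as a rotation vector (axis times angle).
In Python, from rig import bot, eoat, get_image, order, trace gives the robot as it stands. Calls block until the motion is done:
- bot.move_ptp(position, orientation): joint-space move of the TCP to a pose.
- bot.line_to(position, frame=None, speed=0.15): straight line of the TCP; frame=None keeps the orientation; speed is the mean speed in m/s.
- bot.goto_joints(angles): joint-space move.
- eoat.grip(opening): opening from 0.0 (shut) to 1.0 (fully open); the grip force is fixed at half the most; returns when the fingers have stopped.
- bot.dwell(seconds).
- bot.solve_ik(position, orientation): joint angles nearest the present ones, or None.
- bot.observe(): the state.
- get_image(name): name is "scene" or "top" or "wrist"; returns a dict with "color" (384x512x3 uint8, red, green, blue), "K" (3x3 intrinsics, pixels), "eye" and "rotation" of the camera in the world. Camera axes: x right, y up, looking along -z (the intrinsics and any distortion apply to the point x, -y, -z); pixel columns grow to the right and rows downward; lengths in m; the calibration is good to about 2 mm. A picture is of the moment at which its call begins. There is no depth.
A pose or a line that the arm cannot do raises bot.Unreachable and nothing moves.
- order.finish_job(): hands the job in, once; it reports no verdict.
Trained networks look in a picture, given as the dict that the camera call returned (one of the last four; its "shot" number tells which), for a name from the list of things; names that differ only in an ending like _2 or _b are one class to them, and where a whole thing is asked for, a point or a joint stands for the part that bears it (a point fixed in the world has none). Each returns a list of dicts, best first, with "score" (0 to 1); they miss things now and then, are a little off and sometimes report something else, mostly with a low value. They report only what shows in the picture. A call takes as long as a camera call. They do not tell look-alikes from the thing itself.
- trace(picture, name): "pixels" (384x512 bool, what is visible of it) and "rect" ([left, top, right, bottom] in pixels, round what is visible of it).
The state is a dict: "t": time; "q": joint angles; "joint_vel": joint speeds; "joint_torque": joint torques, N m; "ee_pos": TCP position; "eef_rot": TCP orientation; "wrist_force": force on the tool from outside, world axes, zero at the start; "ft_torque": the same for the moment, N m; "opening": opening from 0.0 (shut) to 1.0 (fully open).
Only numpy, scipy, OpenCV 4.12 (cv2) and the standard library are available. Lean on these libraries where they do the work, as an engineer would, in place of code of your own. Each camera call takes 0.05 s, during which the arm holds its last target.

## Task

The counting scale is due for its check: open the lid of the wooden weight case until it rests on its stop, then pick up the weight tongs and with them lift the middle-sized of the three steel weights out of its pocket. Carry it over the middle of the scale's pan and finish while still holding it there in the tongs, upright and a few centimetres clear above the pan. Weights are never touched with the gripper itself; do not touch the scale, leave the lid open and the other two weights seated, and knock nothing about.

Things in the scene. Friction and masses are not known exactly. Their poses are not given: they have to be found in the camera images.
- case: Wooden weight case, fixed: solid block 200 (y) x 110 (x) x 34 mm under a deep lid (92 mm high shut, without its pull). Origin: centre of its underside. Its -x side is the front, its +x edge carries the hinge. Three round pockets in a row along y, floor 14 mm above the origin: the large weight's at y +62 mm, the middle one's at 0, the small one's at -58 mm.
- lid (a joint): Hinge of the case's lid (0.32 kg): 0 shut, grows as it opens, 1.8 rad open on its stop. Pulled back by gravity below about 1.0 rad; past 1.1 rad it falls open by itself, slowed by a stay, and rests on the stop.
- lid_hinge (a point): Middle of the lid's hinge axis, on the upper back edge of the case block, 34 mm above the bench; the axis runs along the case's y.
- lid_pull (a point): Middle of the brass T-shaped pull on the lid's top, near its front edge: a round bar 16 mm thick and 32 mm long, parallel to the hinge, its axis (this point) 20 mm above the lid's top on a 10 mm stem; pinched at its two end faces it can turn between the fingers. Moves with the lid; shut, it lies 95 mm in front of the hinge axis and 78 mm above it.
- tongs: Steel weight tongs, 200 mm long, 32 mm high, 0.11 kg, balanced at the plates, flat on the bench. Origin: under the middle of the grip plates, at their lower edge; x to the jaws, z up; sprung pivot at x -95 mm. Black plates 50 mm long, 32 mm high; width over them at the origin 55 mm open, 28 mm with the jaws on the middle weight's neck. Spring at the plates: 5 N open, 10 N closed; partly squeezed they can be carried, loaded they need a firm grip.
- tongs_grip (a point): Middle between the two grip plates, 16 mm above the lower edge: where to grip the tongs, across the plates.
- tongs_jaws (a point): Point between the jaws where they grip, at x +85 mm from the tongs' origin, 16 mm above the lower edge. Each jaw is a shallow V, 16 mm long, 6 mm high, that closes round a weight's neck under its knob. Gap between the jaws' tips 55 mm open (68 mm outside), 5 mm closed on the middle neck. They move 1.9 times as far as the plates.
- jaw_left (a joint): Closing angle of one arm of the tongs (the other does the same): 0 sprung open, about 0.14 rad with the jaws round the middle weight's neck, 0.154 shut on nothing.
- weight_mid: The middle-sized steel weight, 200 g, upright in the middle pocket. Origin: centre of its underside, z up. Body 28 mm across, 35 mm high; neck above it 10 mm across, 12 mm high; knob on top 18 mm across, 9 mm high (56 mm in all). Shoulder and knob stand above the case block.
- mid_neck (a point): Middle of the middle weight's neck, 41 mm above its underside.
- weight_large: The large steel weight (38 mm across, 69 mm high), stays in its pocket. Origin: centre of its underside.
- weight_small: The small steel weight (22 mm across, 44 mm high), stays in its pocket. Origin: centre of its underside.
- scale: Counting scale, 290 (x) x 250 (y) mm, fixed, sloped panel with dark display along its -x side (85 mm high). Origin: centre of its underside.
- pan (a point): Middle of the top face of the scale's flat steel pan, 190 (x) x 230 (y) mm, 95 mm above the bench.
- bearing: Bystander: ball bearing 62 mm across, 18 mm high, lying flat. Origin: centre of its underside.
- reel: Bystander: white plastic reel 84 mm across, 50 mm high, standing on a flange. Origin: centre of its underside.
- nut: Bystander: large hexagon nut 36 mm across flats, 18 mm high. Origin: centre of its underside.
- carton_white: Bystander: white carton 75 x 110 x 50 mm. Origin: centre of its underside.
- tape_roll: Bystander: roll of packing tape 104 mm across, 48 mm high. Origin: centre of its underside.
- roller: Bystander: rubber roller 42 mm across, 190 mm long over its steel shaft, lying along its x. Origin: under its middle.
- marker: Bystander: marker pen 130 mm long, 18 mm thick, lying along its x. Origin: under its middle.
Not all that is in view belongs to the job. Leave any purple look-alike of the tongs alone.

How it is judged:
By the outcome, as a careful person would: the job done as asked, in the order asked, and still so for the second after the job is handed in, while the arm keeps its last pose, push and grip.
It also fails if it takes over 61 s, if anything falls off the work surface, if the arm or the gripper's body presses on something with over 40 N, if the wrist force passes 120 N, or if a joint passes its speed limit or range.

## Working session

There is one attempt and no reset: what is moved stays moved. The work goes in short steps, each a Python script; the robot and the scene stay as the last script left them, time stands still between calls to the robot, and variables do not carry over. Pictures are saved under pics/ and viewed, and the job is handed in when it is done.

```bash
ls; mkdir -p pics
python3 - <<'E'
from rig import bot, eoat, get_image, order, trace
import cv2
s=bot.observe(); print(s)
for n in ["scene","top"]:
    p=get_image(n); print(n,p["K"],p["eye"],p["rotation"],p.keys())
    cv2.imwrite(f"pics/{n}0.png",cv2.resize(p["color"][:,:,::-1],(768,576),interpolation=cv2.INTER_CUBIC))
E
```

```text
pics
{'t': 0.0, 'q': array([ 1.26039631,  0.33286435, -0.06467815,  1.46093305,  0.02160112,
        1.34991385, -0.08850587]), 'joint_vel': array([ 2.09574966e-03, -4.85490892e-05,  1.64157988e-03,  5.74936818e-04,
       -8.31118399e-04, -5.61062435e-04, -7.97819930e-04]), 'joint_torque': array([-4.06590325e-04, -6.25443721e+01,  4.93880978e-02, -3.91594863e+01,
        1.62703462e-02,  1.01547901e-02,  9.23768880e-06]), 'ee_pos': array([ 0.17727697, -0.59893876,  0.23052453]), 'eef_rot': array([-2.51640563e+00,  1.87945137e+00,  1.85860616e-03]), 'wrist_force': array([-0.89986742,  0.40184697,  0.05550382]), 'ft_torque': array([ 0.02209103,  0.01049703, -0.00922577]), 'opening': 1.0007884741103186}
scene [[491.39367386   0.         254.37789909]
 [  0.         491.39367386 196.97016845]
 [  0.           0.           1.        ]] [1.2790654  0.48259687 1.16144529] [0.38874835 0.79950087 2.08228692] dict_keys(['color', 'K', 'eye', 'rotation', 'shot'])
top [[488.08714304   0.         247.26084131]
 [  0.         488.08714304 195.21445368]
 [  0.           0.           1.        ]] [ 0.21654419 -0.0781994   1.58410498] [ 0.13981931 -0.16003309 -1.57561353] dict_keys(['color', 'K', 'eye', 'rotation', 'shot'])
```

View pics/scene0.png

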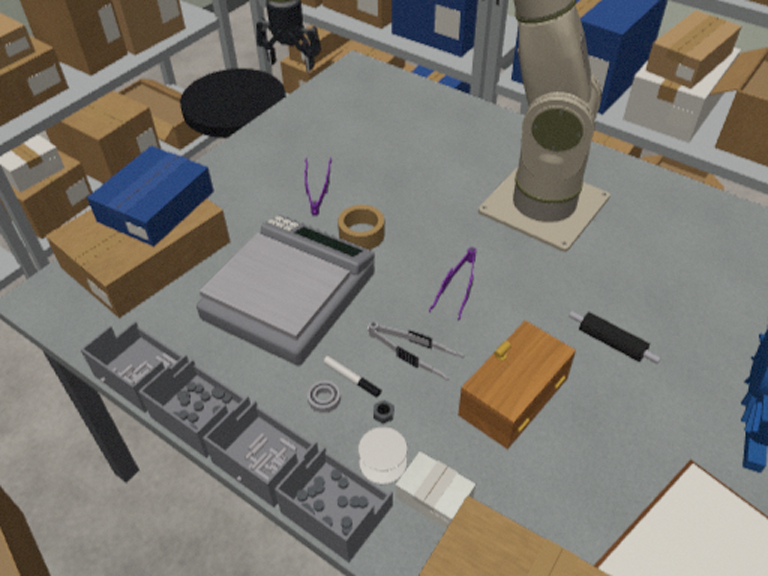

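View pics/top0.png

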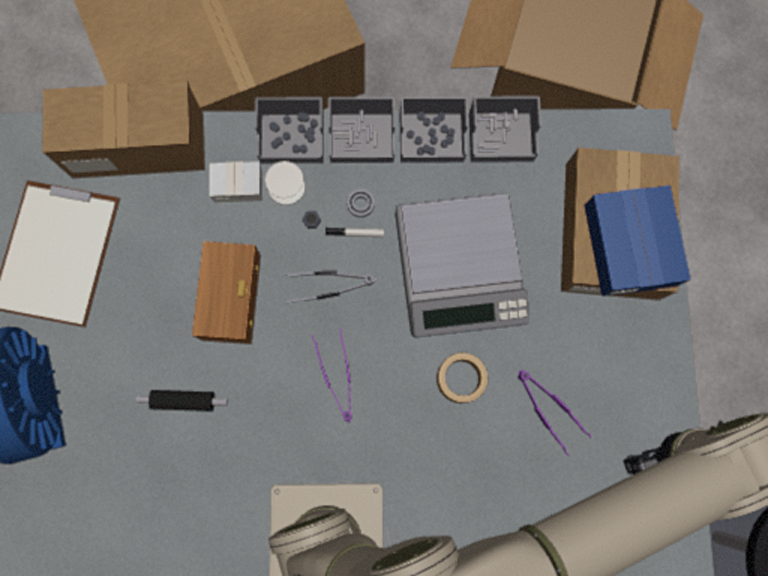

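The steel tongs, lying at about (335,285) in the enlarged top view, are the ones I want. There are two purple look-alikes at (335,375) and (555,410). The case's front, with the pull, faces -y, so the lid swings towards +y. Next I'll measure with the networks.

```bash
cat > h.py <<'E'
from rig import bot, eoat, get_image, order, trace
import numpy as np, cv2
from scipy.spatial.transform import Rotation as R
def proj(p,X):
    X=np.atleast_2d(X); c=(X-p["eye"])@R.from_rotvec(p["rotation"]).as_matrix()
    v=c*[1,-1,-1]; u=v@p["K"].T; return u[:,:2]/u[:,2:]
def ray(p,uv):
    uv=np.atleast_2d(uv); h=np.c_[uv,np.ones(len(uv))]@np.linalg.inv(p["K"]).T
    return (h*[1,-1,-1])@R.from_rotvec(p["rotation"]).as_matrix().T
def atz(p,uv,z):
    d=ray(p,uv); return p["eye"]+d*((z-p["eye"][2])/d[:,2])[:,None]
def tri(obs):
    A=np.zeros((3,3));b=np.zeros(3)
    for p,uv in obs:
        d=ray(p,uv)[0]; d/=np.linalg.norm(d); M=np.eye(3)-np.outer(d,d); A+=M;b+=M@p["eye"]
    return np.linalg.solve(A,b)
def save(p,name,crop=None,k=None):
    im=p["color"][:,:,::-1]
    if crop: l,t,r,b=crop; im=im[t:b,l:r]
    k=k or min(800/im.shape[1],600/im.shape[0])
    cv2.imwrite("pics/"+name,cv2.resize(im,None,fx=k,fy=k,interpolation=cv2.INTER_CUBIC))
def cen(m):
    ys,xs=np.nonzero(m); return np.array([xs.mean()+0.0,ys.mean()])
E
python3 - <<'E'
from h import *
np.set_printoptions(precision=4,suppress=True)
P={n:get_image(n) for n in ["scene","top"]}
for n in P:
    for o in ["case","lid","lid_pull","tongs","pan","scale","nut","marker","roller","reel","tape_roll"]:
        for d in trace(P[n],o)[:3]:
            m=d["pixels"]; c=cen(m)
            print(n,o,round(d["score"],2),np.round(d["rect"],1),c,m.sum(),"z0:",atz(P[n],c,0.0)[0][:2])
save(P["top"],"top1.png",(110,140,270,260)); save(P["scene"],"scene1.png",(230,190,400,310))
E
```

```text
scene case 0.63 [306.6 211.2 381.8 300.5] [343.1865 254.6675] 3726 z0: [0.485  0.1971]
scene case 0.62 [263.5 300.6 317.4 355.1] [288.5599 325.1423] 1511 z0: [0.7586 0.1918]
scene lid 0.71 [306.6 213.5 382.1 290.3] [344.5896 251.5815] 3216 z0: [0.4733 0.1951]
scene lid_pull 0.82 [307.3 216.  384.  288.6] [344.1628 251.6682] 3237 z0: [0.4743 0.1943]
scene tongs 0.81 [246.1 214.8 306.6 251.9] [269.9967 228.1325] 604 z0: [ 0.5282 -0.0277]
scene tongs 0.71 [294.3 161.3 314.6 193.3] [306.1774 176.7097] 124 z0: [ 0.2843 -0.0539]
scene tongs 0.51 [204.3 117.7 218.4 143.5] [211.7778 133.3111] 90 z0: [ 0.2974 -0.4438]
scene pan 0.71 [133.2 144.4 248.7 241. ] [190.5505 191.2043] 7166 z0: [ 0.5537 -0.3204]
scene scale 0.63 [131.2 144.5 249.1 243. ] [190.7897 191.2666] 7186 z0: [ 0.5534 -0.3196]
scene scale 0.31 [382.3 207.6 438.4 238.3] [409.8386 223.8386] 756 z0: [0.2704 0.3038]
scene nut 0.59 [248.9 263.9 261.  280.2] [255.4621 273.6966] 145 z0: [0.683  0.0314]
scene nut 0.48 [217.8 237.6 256.1 263.9] [235.3087 250.6043] 230 z0: [ 0.6537 -0.0619]
scene marker 0.64 [217.2 238.5 257.  264.3] [2
[... 1521 characters left out ...]
]
top marker 0.19 [129.8 163.5 172.7 227.6] [151.2161 194.9648] 2610 z0: [0.5259 0.2164]
top roller 0.97 [ 89.8 260.3 151.1 272.6] [120.5354 266.9738] 650 z0: [0.2916 0.3084]
top roller 0.56 [201.1 181.  250.4 200.4] [225.705 189.735] 200 z0: [ 0.5413 -0.0292]
top roller 0.43 [123.4 161.8 174.5 228.6] [150.7914 195.3949] 2565 z0: [0.5245 0.2178]
top reel 0.83 [176.4 107.3 201.8 137.4] [189.6492 122.0192] 573 z0: [0.7774 0.0927]
top tape_roll 0.92 [288.9 233.1 323.5 266.2] [307.2708 251.4565] 506 z0: [ 0.335  -0.2926]
top tape_roll 0.5 [175.2 110.9 202.8 136.8] [189.8874 121.6457] 604 z0: [0.7787 0.0919]
top tape_roll 0.16 [128.8 160.2 170.6 232.1] [150.3049 194.5518] 2512 z0: [0.5273 0.2195]
```

View pics/top1.png

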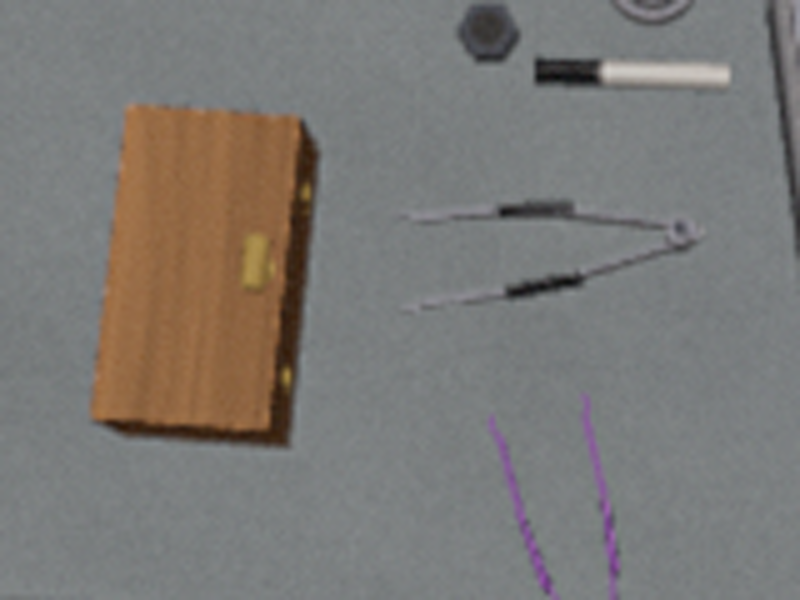

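View pics/scene1.png

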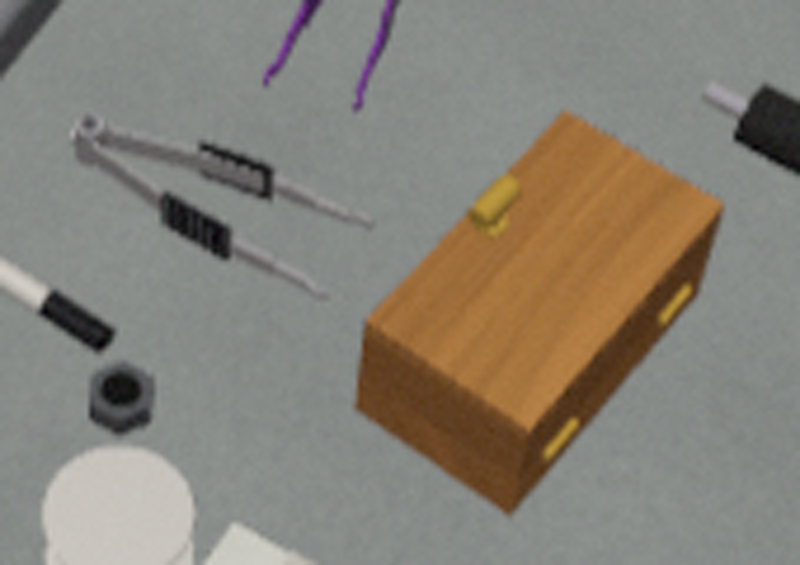

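The crops show the steel tongs with black plates, jaws pointing at the case's front (crop (405,262)), pivot at (682,232). The purple ones are clearly separate. The pull is at crop (256,262). I'll fit the case from its lid-top corners, then look with the wrist camera.

Run:
```python
from h import *
np.set_printoptions(precision=4,suppress=True)
T=get_image("top");S=get_image("scene")
ct=np.array([(128,105),(303,118),(270,430),(95,420)])/5+[110,140]-.4
c=atz(T,ct,.092)[:,:2];print(c,c.mean(0))
k=800/170
cs=np.array([(722,205),(566,110),(368,322),(530,430)])/k+[230,190]-.4
c2=atz(S,cs,.092)[:,:2];print(c2,c2.mean(0))
print("pull",atz(T,np.array([256,262])/5+[110,140]-.4,.112),atz(S,np.array([496,200])/k+[230,190]-.4,.112))
print("tongs piv,j,j",atz(T,np.array([(682,232),(405,215),(405,310),(536,208),(545,285)])/5+[110,140]-.4,.016))
print("tongs sc",atz(S,np.array([(88,135),(372,222),(325,295),(236,170),(196,223)])/k+[230,190]-.4,.016))
# move wrist camera above between
yaw=0.0
Rt=R.from_matrix(np.array([[1,0,0],[0,-1,0],[0,0,-1.]]))
pos=[0.51,0.10,0.36]
for o in (Rt,R.from_rotvec([0,0,np.pi])*Rt):
    print(bot.solve_ik(pos,o.as_rotvec()))
```

```text
[[0.6186 0.2525]
 [0.6093 0.1424]
 [0.4118 0.1589]
 [0.419  0.2663]] [0.5146 0.205 ]
[[0.4226 0.2726]
 [0.412  0.1647]
 [0.6112 0.15  ]
 [0.6198 0.2575]] [0.5164 0.2112]
pull [[0.513  0.1665 0.112 ]] [[0.5101 0.1707 0.112 ]]
tongs piv,j,j [[ 0.55   -0.0963  0.016 ]
 [ 0.563   0.0855  0.016 ]
 [ 0.4996  0.0848  0.016 ]
 [ 0.567  -0.0005  0.016 ]
 [ 0.5154 -0.0064  0.016 ]]
tongs sc [[ 0.5458 -0.0951  0.016 ]
 [ 0.4992  0.0887  0.016 ]
 [ 0.5622  0.0949  0.016 ]
 [ 0.5143 -0.0024  0.016 ]
 [ 0.5631  0.001   0.016 ]]
[ 0.7445  0.2072 -1.1766  1.4687  0.1911  1.592  -0.4203]
None
```

```bash
cat >> h.py <<'E'
def down(a,tilt=0.0):
    """tool z down, tool x along world angle a; tilt about tool x"""
    x=np.array([np.cos(a),np.sin(a),0]); z=np.array([0,0,-1.]); y=np.cross(z,x)
    return R.from_matrix(np.c_[x,y,z])*R.from_rotvec([tilt,0,0])
E
python3 - <<'E'
from h import *
np.set_printoptions(precision=4,suppress=True)
o=down(-0.078)
bot.move_ptp([0.512,0.125,0.34],o.as_rotvec())
s=bot.observe();print(s["t"],s["q"],s["ee_pos"])
p=get_image("wrist");print(p["eye"],p["rotation"],p["K"]);save(p,"w1.png")
for n in ["lid_pull","tongs","case"]:
    for d in trace(p,n)[:2]: print(n,d["score"],d["rect"],cen(d["pixels"]))
E
```

```text
4.2333 [ 0.7472  0.2802 -1.2802  1.4889  0.268   1.5708 -0.6017] [0.5123 0.1241 0.3398]
[0.5191 0.2074 0.4827] [-0.3323  0.0139 -0.0778] [[304.8164   0.     253.9932]
 [  0.     304.8164 191.6586]
 [  0.       0.       1.    ]]
lid_pull 0.71 [164.9, 33.7, 338.4, 132.4] [250.3762  82.7757]
lid_pull 0.65 [362.3, 228.7, 406.3, 266.0] [384.2656 246.9742]
tongs 0.72 [251.0, 163.0, 295.7, 272.1] [277.7969 228.2721]
case 0.64 [161.2, 37.1, 336.5, 136.4] [250.3749  82.6563]
```

View pics/w1.png

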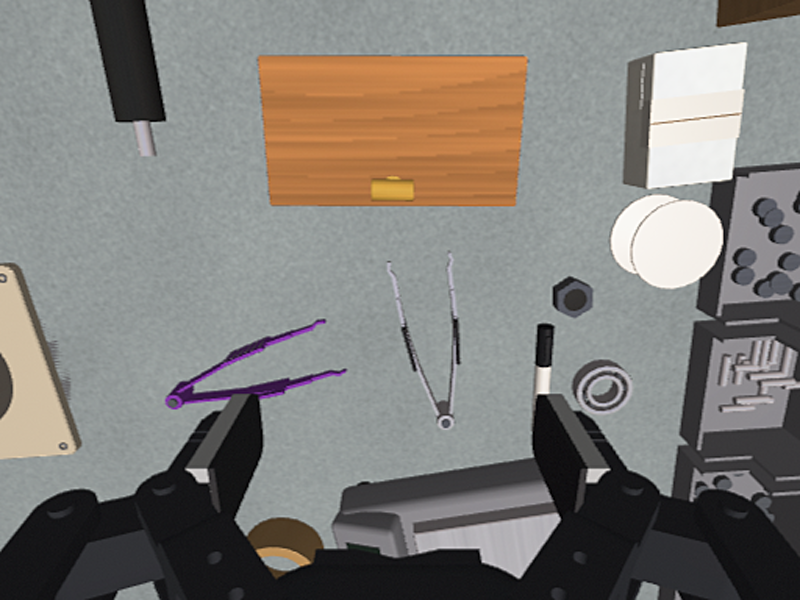

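The wrist view shows the case with the pull at (392,190) and the steel tongs with their pivot at (446,422) and jaw tips at (389,264) and (450,254). I'll measure from these.

Run:
```python
from h import *
np.set_printoptions(precision=4,suppress=True)
p=get_image("wrist"); k=800/512
f=lambda l,z:atz(p,(np.array(l)+.5)/k-.5,z)
c=f([(258,57),(527,57),(516,205),(272,205)],.092);print(c,c.mean(0))
print("pull",f([(392,190)],.114))
t=f([(446,423),(389,264),(450,254),(408,347),(457,341)],.020);print(t)
m=trace(p,"tongs")[0]["pixels"]
save(p,"w2.png",(220,140,330,290))
```

```text
[[0.4204 0.2705 0.092 ]
 [0.6184 0.2551 0.092 ]
 [0.6107 0.1472 0.092 ]
 [0.4131 0.1626 0.092 ]] [0.5156 0.2088 0.092 ]
pull [[0.5117 0.1692 0.114 ]]
[[ 0.5497 -0.1023  0.02  ]
 [ 0.5009  0.0871  0.02  ]
 [ 0.5623  0.0927  0.02  ]
 [ 0.5135 -0.0052  0.02  ]
 [ 0.5658 -0.0023  0.02  ]]
```

View pics/w2.png

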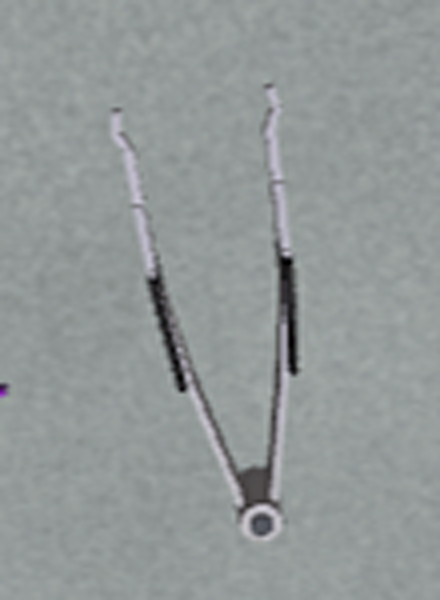

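```bash
cat >> h.py <<'E'
A=0.076
CX=np.array([np.sin(A),np.cos(A),0]); C0=np.array([.5156,.2088,0])
HG=C0+.055*CX+[0,0,.034]
def pull(th): 
    a=.6875+th; r=np.hypot(.095,.078); return HG+r*(-np.cos(a)*CX+np.sin(a)*np.array([0,0,1]))
def lidpose(th,off=.0145,back=0):
    o=down(-A,TS*min(.45*th,.6)); return pull(th)+(off-back)*o.as_matrix()[:,2],o.as_rotvec()
TS=-1
E
python3 - <<'E'
from h import *
np.set_printoptions(precision=3,suppress=True)
for ts in (-1,1):
    import h; h.TS=ts
    print(ts,down(-A,ts*.6).as_matrix()[:,2])
    for th in (0,.3,.6,.9,1.2,1.5,1.8): 
        P,o=lidpose(th); print(th,P,bot.solve_ik(P,o))
E
```

```text
-1 [-0.043 -0.563 -0.825]
0 [0.513 0.169 0.098] [ 0.5    0.502 -1.105  1.8    0.491  1.149 -0.842]
0.3 [0.514 0.194 0.122] [ 0.331  0.536 -1.08   1.7    0.582  1.325 -0.973]
0.6 [0.517 0.226 0.138] [ 0.141  0.604 -1.035  1.584  0.669  1.503 -1.082]
0.9 [0.519 0.26  0.144] [-0.051  0.695 -0.974  1.454  0.745  1.671 -1.162]
1.2 [0.522 0.294 0.138] [-0.222  0.809 -0.92   1.314  0.822  1.827 -1.216]
1.5 [0.525 0.326 0.122] [-0.328  0.895 -0.884  1.211  0.862  1.895 -1.239]
1.8 [0.527 0.353 0.097] [-0.384  0.953 -0.862  1.155  0.876  1.889 -1.255]
1 [ 0.043  0.563 -0.825]
0 [0.513 0.169 0.098] [ 0.5    0.502 -1.105  1.8    0.491  1.149 -0.842]
0.3 [0.515 0.198 0.122] [ 0.582  0.481 -1.166  1.795  0.371  1.091 -0.761]
0.6 [0.517 0.233 0.138] [ 0.633  0.486 -1.21   1.796  0.267  1.02  -0.699]
0.9 [0.52  0.271 0.144] [ 0.657  0.516 -1.235  1.81   0.179  0.925 -0.644]
1.2 [0.523 0.309 0.138] [ 0.659  0.571 -1.24   1.836  0.102  0.808 -0.579]
1.5 [0.526 0.343 0.122] [ 0.6    0.624 -1.213  1.843  0.1    0.721 -0.58 ]
1.8 [0.528 0.369 0.097] [ 0.507  0.668 -1.162  1.835  0.155  0.665 -0.636]
```

Run:
```python
from h import *
np.set_printoptions(precision=4,suppress=True)
P,o=lidpose(0)
bot.move_ptp(P+[0,0,.09],o)
bot.line_to(P,speed=.12)
s=bot.observe();print(s["t"],s["ee_pos"],s["wrist_force"],P)
print(eoat.grip(0.25))
s=bot.observe();print(s["t"],s["ee_pos"],s["wrist_force"],s["opening"])
p=get_image("wrist");save(p,"w3.png")
```

```text
6.1083 [0.513  0.1692 0.0983] [0.2858 0.4818 0.2492] [0.5126 0.1689 0.0975]
False
6.6583 [0.512 0.169 0.098] [-4.162  -2.2144  9.296 ] 0.3590453947248902
```

View pics/w3.png

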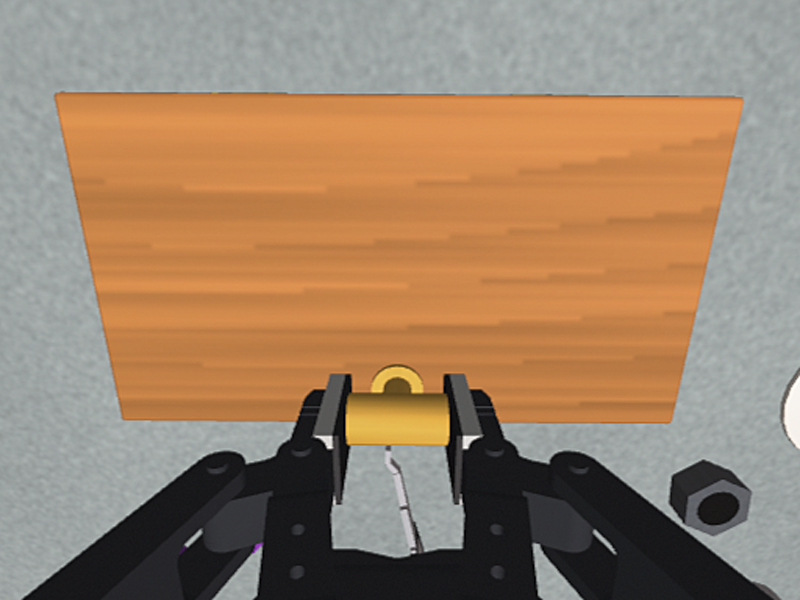

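The bar at (397,418) is pinched across its end faces. Now I'll swing the lid.

Run:
```python
from h import *
np.set_printoptions(precision=3,suppress=True)
for th in np.arange(.2,1.01,.2):
    P,o=lidpose(th); bot.line_to(P,o,speed=.08)
    s=bot.observe();print(round(th,2),s["t"],s["ee_pos"]-P,s["wrist_force"],s["opening"])
    if np.linalg.norm(s["wrist_force"])>45: break
p=get_image("wrist");save(p,"w4.png"); save(get_image("scene"),"s4.png",(230,150,430,310))
```

```text
0.2 7.1583 [-0.    -0.001 -0.   ] [-2.731 -3.815  0.233] 0.36042712045766984
0.4 7.6 [-0.    -0.    -0.001] [-1.392 -3.55  -1.558] 0.3599969314114672
0.6 8.0417 [-0.    -0.001 -0.001] [-1.813 -1.922 -4.132] 0.3543549231391026
0.8 8.4833 [-0.    -0.001 -0.001] [-1.549 -2.588 -8.446] 0.3572997692132728
1.0 8.925 [ 0.    -0.001 -0.   ] [-2.67  -3.913 -7.765] 0.3581789201066302
```

View pics/w4.png

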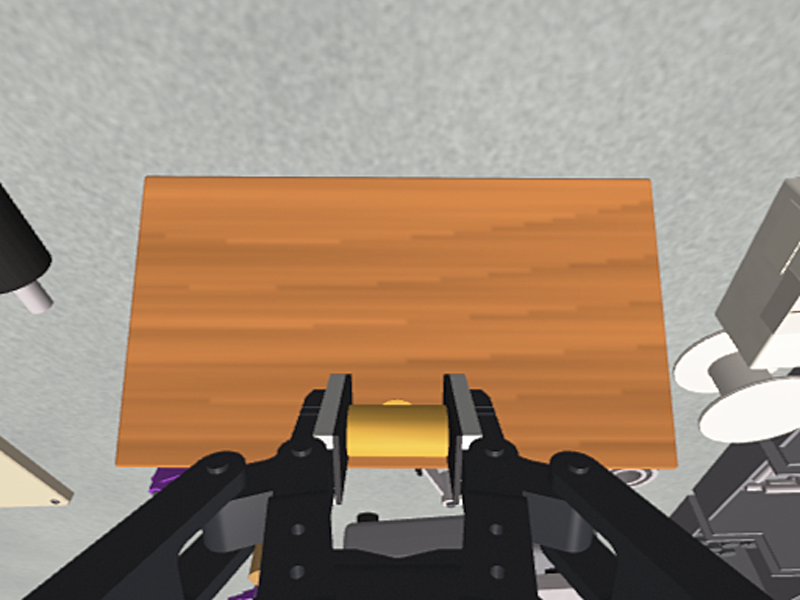

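View pics/s4.png

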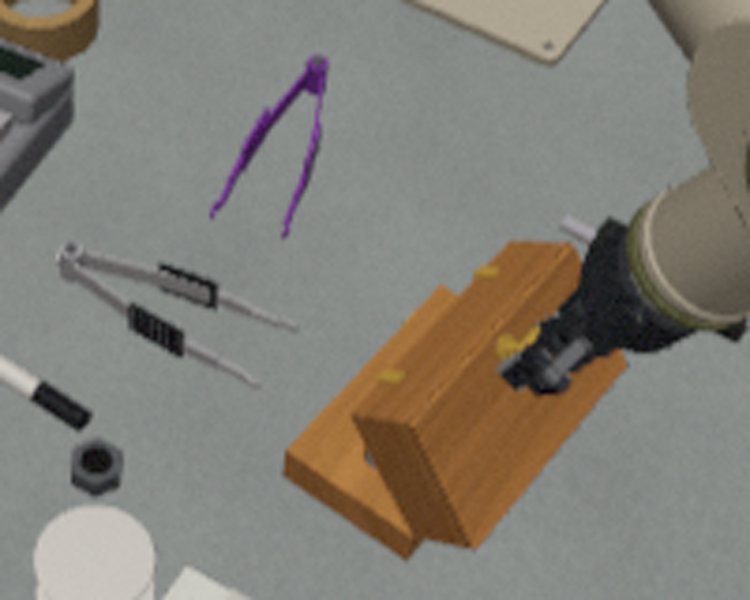

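The lid is at about 1 rad and the grip is holding. I'll carry on to the stop.

Run:
```python
from h import *
np.set_printoptions(precision=3,suppress=True)
for th in (1.2,1.4,1.6,1.72,1.77):
    P,o=lidpose(th); bot.line_to(P,o,speed=.08)
    s=bot.observe();print(round(th,2),s["t"],s["ee_pos"]-P,s["wrist_force"],s["opening"])
    if np.linalg.norm(s["wrist_force"])>35: break
p=get_image("wrist");save(p,"w5.png"); save(get_image("scene"),"s5.png",(230,150,430,310))
```

```text
1.2 9.4667 [ 0. -0. -0.] [-0.608 -4.376 -6.301] 0.3571285676514502
1.4 9.9167 [ 0. -0.  0.] [ 0.072 -4.277 -4.162] 0.3530550215219694
1.6 10.375 [ 0.    -0.     0.001] [ 1.57  -1.471  0.988] 0.35710870049213944
1.72 10.7083 [0.001 0.001 0.   ] [4.241 1.609 2.95 ] 0.3559968294210808
1.77 10.9583 [0.001 0.001 0.   ] [6.08  2.199 5.858] 0.3553196497415633
```

View pics/s5.png

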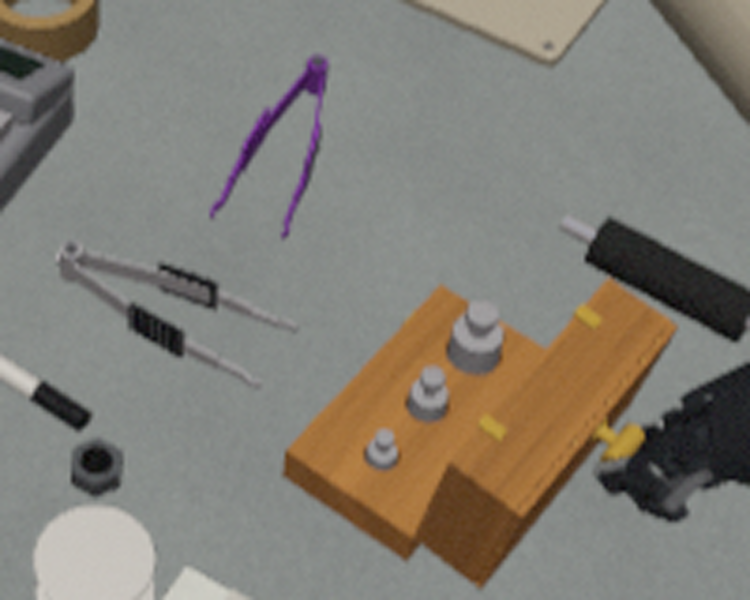

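View pics/w5.png

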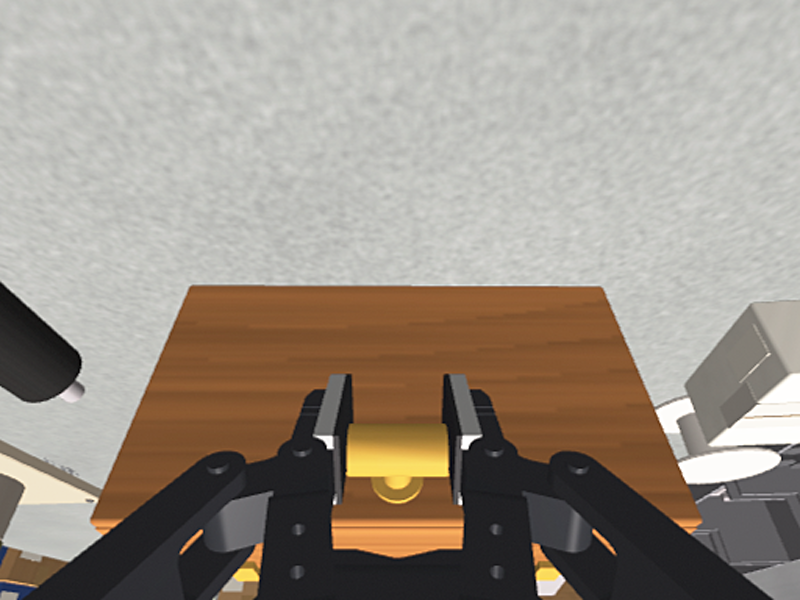

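Run:
```python
from h import *
np.set_printoptions(precision=3,suppress=True)
eoat.grip(1.0)
s=bot.observe();print(s["t"],s["wrist_force"],s["opening"]); P=s["ee_pos"]
try:
    bot.line_to(P+CX*.05+[0,0,.02],speed=.15)
except bot.Unreachable: print("unr1"); bot.line_to(P+CX*.03+[0,0,.03],speed=.15)
bot.line_to(bot.observe()["ee_pos"]+[0,0,.16],speed=.25)
s=bot.observe();print(s["t"],s["wrist_force"],s["ee_pos"])
save(get_image("scene"),"s6.png",(230,150,430,310))
```

```text
11.6417 [ 1.163  0.553 -0.147] 0.9992215694018466
13.6333 [ 0.23  -0.04   0.914] [0.53  0.4   0.279]
```

View pics/s6.png

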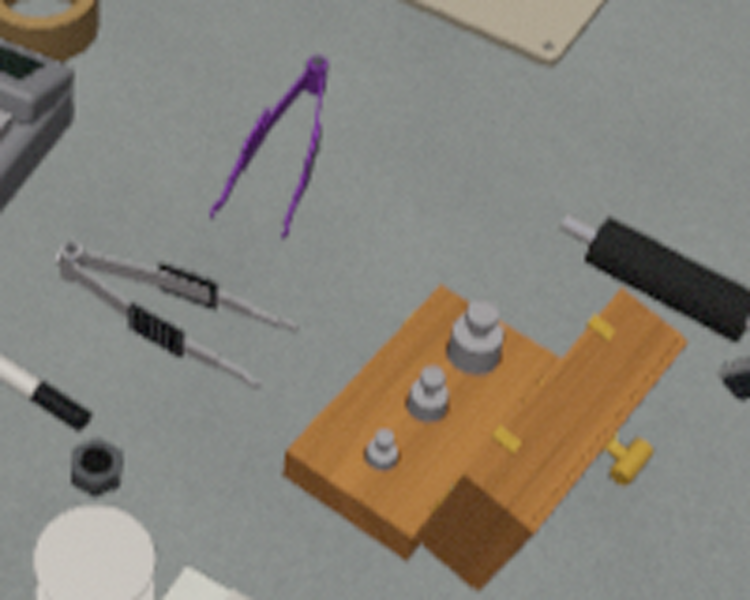

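The lid rests on its stop and all three weights are seated. Next I'll hover over the tongs and refine the measurements of tongs and weight.

Run:
```python
from h import *
np.set_printoptions(precision=4,suppress=True)
s=bot.observe(); 
o=down(.094).as_rotvec()
print(bot.solve_ik([.54,-.004,.001],o),bot.solve_ik([.54,-.004,.3],o))
bot.move_ptp([.54,-.004,.25],o)
s=bot.observe();print(s["t"],s["ee_pos"],s["q"])
p=get_image("wrist");print(p["eye"]);save(p,"w7.png")
for n in ["tongs","weight_mid","mid_neck","weight_large","weight_small"]:
    for d in trace(p,n)[:3]: print(n,d["score"],d["rect"],cen(d["pixels"]))
```

```text
[ 0.0674  0.4051 -0.1682  1.8974  0.0882  0.8461 -0.052 ] [ 0.0245  0.1208 -0.1119  1.5737  0.0136  1.4478  0.0057]
15.2167 [ 0.5404 -0.0024  0.25  ] [ 0.0288  0.1415 -0.1202  1.6542  0.0171  1.3471  0.0023]
[0.5324 0.0808 0.3929]
tongs 0.95 [11.8, 120.4, 178.9, 182.8] [ 84.0678 162.3014]
tongs 0.31 [64.1, 290.7, 110.6, 324.5] [ 85.1679 304.7931]
weight_mid 0.48 [222.8, 78.1, 280.7, 235.4] [252.5108 162.7398]
mid_neck 0.39 [321.1, 161.6, 355.2, 252.5] [337.401 203.768]
```

View pics/w7.png

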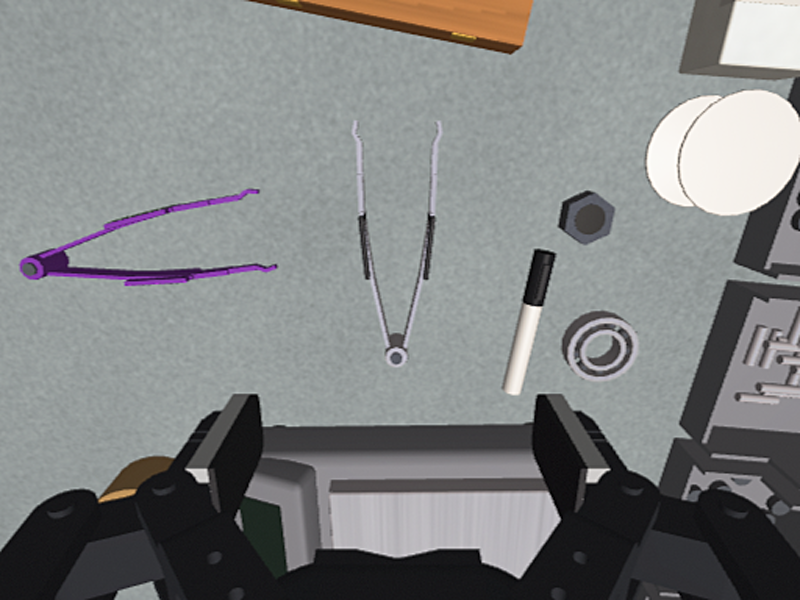

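The steel tongs are upright and centred in the view: plates around (364,246) and (430,246), pivot (396,356), jaw tips (356,123) and (438,123).

Run:
```python
from h import *
np.set_printoptions(precision=4,suppress=True)
p=get_image("wrist"); k=800/512
f=lambda l,z:atz(p,(np.array(l)+.5)/k-.5,z)
save(p,"w8.png",(210,65,300,240))
print(f([(356,123),(438,123)],.019),f([(356,123),(438,123)],.019).mean(0))
pl=f([(361,214),(366,280),(433,214),(427,278)],.032);print(pl,pl.mean(0))
print(f([(396,356)],.032))
```

```text
[[0.501  0.0856 0.019 ]
 [0.561  0.0914 0.019 ]] [0.531  0.0885 0.019 ]
[[ 0.5102  0.0215  0.032 ]
 [ 0.5179 -0.0299  0.032 ]
 [ 0.5643  0.0267  0.032 ]
 [ 0.5656 -0.0237  0.032 ]] [ 0.5395 -0.0013  0.032 ]
[[ 0.5477 -0.0935  0.032 ]]
```

View pics/w8.png

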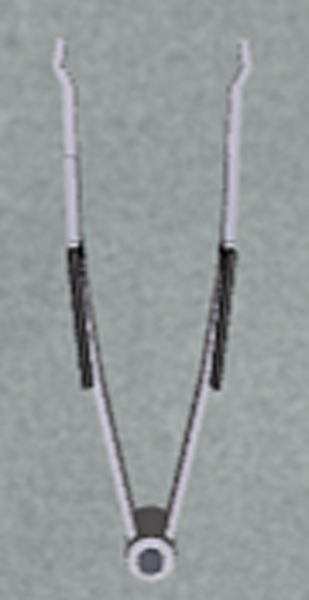

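Run:
```python
from h import *
np.set_printoptions(precision=4,suppress=True)
o=down(.0915).as_rotvec()
T=np.array([.5395,-.001,0])
bot.line_to(T+[0,0,.06],o,speed=.25)
s=bot.observe();print(s["t"],s["ee_pos"])
e=s["ee_pos"]-(T+[0,0,.06])
bot.line_to(T-e*[1,1,1]+[0,0,.0],o,speed=.06)
s=bot.observe();print(s["t"],s["ee_pos"],s["wrist_force"])
print(eoat.grip(.52))
s=bot.observe();print(s["t"],s["ee_pos"],s["wrist_force"],s["opening"])
save(get_image("wrist"),"w9.png")
```

```text
16.475 [ 0.5404 -0.0009  0.0612]
17.6417 [ 0.539  -0.001  -0.0008] [-0.8633 -0.3792 -0.1837]
False
18.125 [ 0.5398 -0.0009 -0.    ] [-0.2121  0.3667  8.4794] 0.5228584838107593
```

View pics/w9.png

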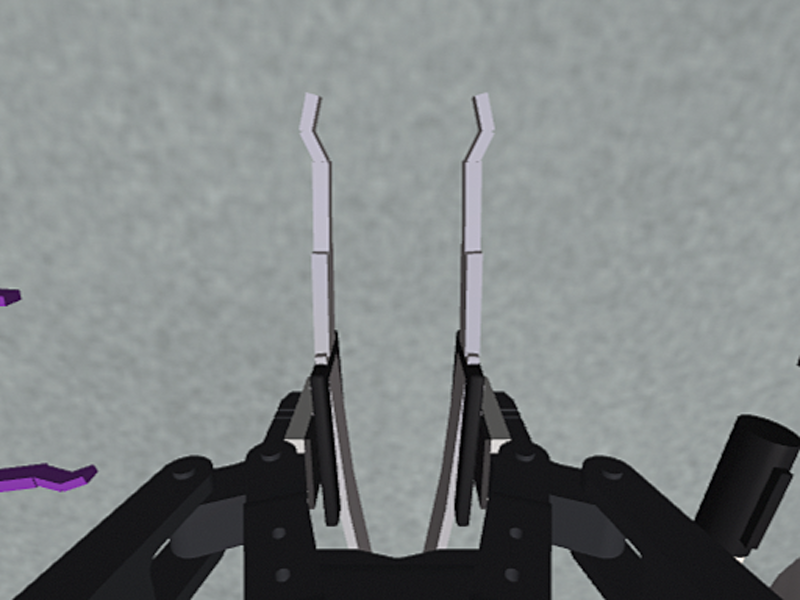

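Run:
```python
from h import *
np.set_printoptions(precision=4,suppress=True)
bot.line_to([.5395,-.001,.09],speed=.12)
s=bot.observe();print(s["t"],s["ee_pos"],s["wrist_force"],s["opening"])
o=down(-A).as_rotvec()
P=C0-.18*CX+[0,0,.09]
bot.line_to(P,o,speed=.12)
s=bot.observe();print(s["t"],s["ee_pos"],P,s["opening"])
p=get_image("wrist");print(p["eye"]);save(p,"w10.png")
for n in ["tongs","weight_mid","weight_large","weight_small"]:
    for d in trace(p,n)[:2]: print(n,d["score"],d["rect"],cen(d["pixels"]))
save(get_image("scene"),"s10.png",(230,150,430,310))
```

```text
19.0833 [ 0.5389 -0.001   0.0891] [ 0.3395  0.9683 -1.1263] 0.5180156127517871
19.6333 [0.5021 0.029  0.0897] [0.5019 0.0293 0.09  ] 0.51597042400085
[0.5084 0.1124 0.2326]
tongs 0.73 [192.6, 58.4, 316.8, 354.0] [253.165  226.6238]
tongs 0.58 [0.9, 207.1, 171.0, 317.7] [ 73.7509 277.1995]
```

View pics/w10.png

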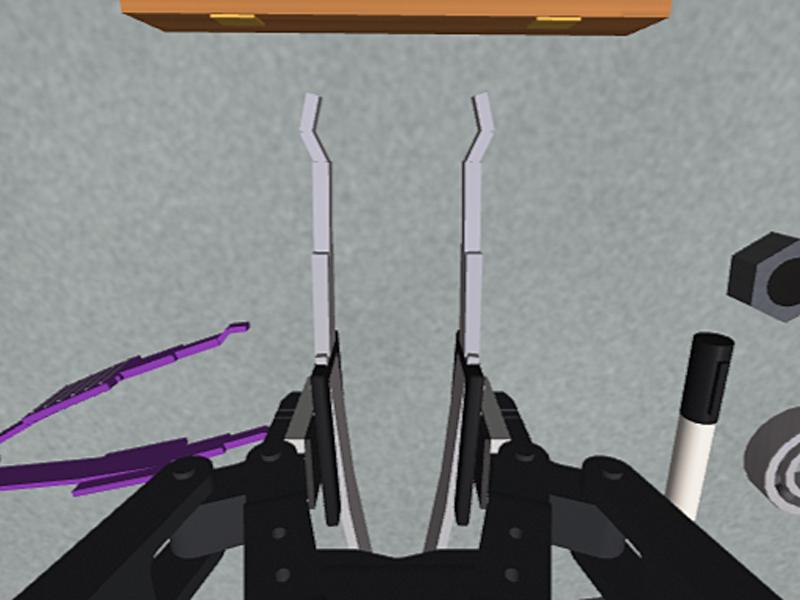

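View pics/s10.png

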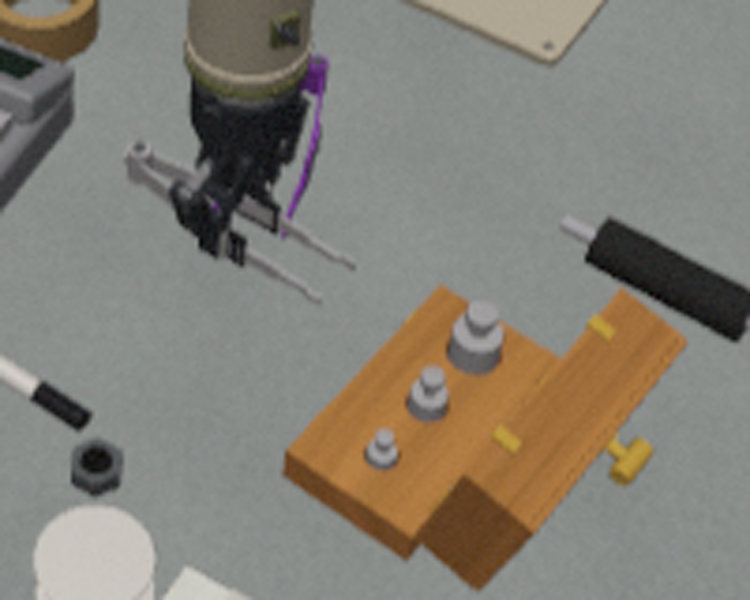

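Run:
```python
from h import *
np.set_printoptions(precision=4,suppress=True)
o=down(-A).as_rotvec()
P=C0-.135*CX+[0,0,.075]
bot.line_to(P,o,speed=.15)
s=bot.observe();print(s["t"],s["ee_pos"],P,s["opening"])
p=get_image("wrist");print(p["eye"]);save(p,"w11.png")
for n in ["weight_mid","weight_large","weight_small"]:
    for d in trace(p,n)[:2]: print(n,d["score"],d["rect"],cen(d["pixels"]))
```

```text
20.4 [0.5053 0.0741 0.0748] [0.5053 0.0742 0.075 ] 0.5218289033397407
[0.5117 0.1576 0.2177]
weight_mid 0.82 [230.4, 0.6, 277.3, 17.2] [253.3898   5.9961]
weight_mid 0.48 [465.8, 209.8, 512.0, 266.3] [490.512  238.8654]
weight_small 0.55 [343.1, 0.4, 380.3, 10.5] [359.8112   3.7167]
```

View pics/w11.png

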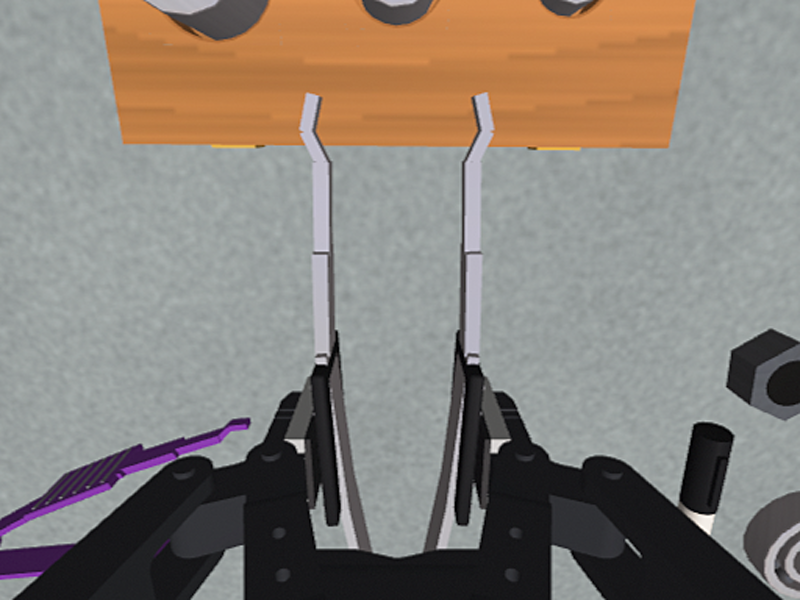

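The middle weight, at column 397, lines up with the tongs' centre line. I'll go lower and closer.

Run:
```python
from h import *
np.set_printoptions(precision=4,suppress=True)
o=down(-A).as_rotvec()
bot.line_to(C0-.135*CX+[0,0,.0415],o,speed=.12)
P=C0-.105*CX+[0,0,.0415]
bot.line_to(P,o,speed=.08)
s=bot.observe();print(s["t"],s["ee_pos"],P,s["opening"],s["wrist_force"])
p=get_image("wrist");print(p["eye"]);save(p,"w12.png"); save(get_image("scene"),"s12.png",(270,210,370,290))
k=800/512
print(atz(p,(np.array([(397,95),(397,130)])+.5)/k-.5,.0575+.003), C0-.020*CX)
```

```text
21.55 [0.5077 0.1044 0.0416] [0.5076 0.1041 0.0415] 0.5255161811188183 [ 0.1715 -0.6875 -0.8738]
[0.514  0.1878 0.1845]
[[0.5146 0.1969 0.0605]
 [0.514  0.189  0.0605]] [0.5141 0.1889 0.    ]
```

View pics/w12.png

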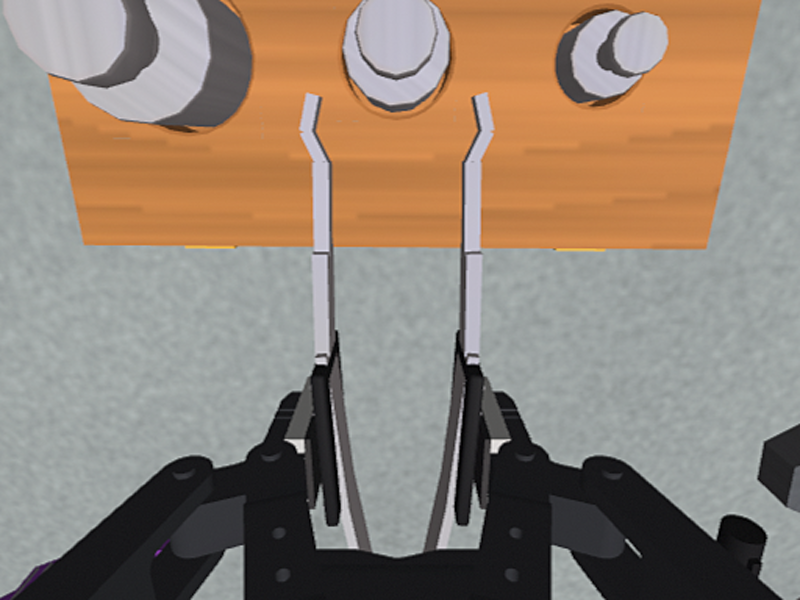

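View pics/s12.png

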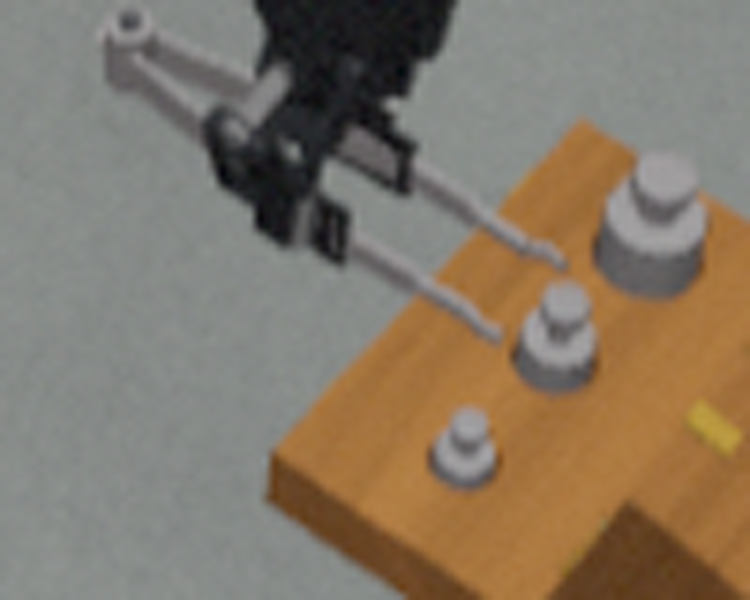

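Run:
```python
from h import *
np.set_printoptions(precision=4,suppress=True)
p=get_image("wrist"); k=800/512
f=lambda l,z:atz(p,(np.array(l)+.5)/k-.5,z)
a=f([(397,108)],.049)[0]; print("centre from body front",a+.014*CX*[1,1,1])
print("pocket",f([(345,60),(452,60)],.034), f([(342,50),(449,50)],.049),"knob front",f([(397,78)],.070)+.009*CX)
o=down(-A).as_rotvec()
P=C0-.085*CX+[0,0,.0413]
bot.line_to(P,o,speed=.05)
s=bot.observe();print(s["t"],s["ee_pos"],P,s["opening"],s["wrist_force"])
p=get_image("wrist");save(p,"w13.png"); save(get_image("scene"),"s13.png",(270,210,370,290))
```

```text
centre from body front [0.5156 0.2078 0.049 ]
pocket [[0.5008 0.2083 0.034 ]
 [0.5311 0.206  0.034 ]] [[0.5016 0.2085 0.049 ]
 [0.5288 0.2065 0.049 ]] knob front [[0.5156 0.2078 0.07  ]]
22.25 [0.5091 0.1242 0.0412] [0.5091 0.124  0.0413] 0.5226544721781344 [-0.2832  0.0114 -0.8792]
```

View pics/w13.png

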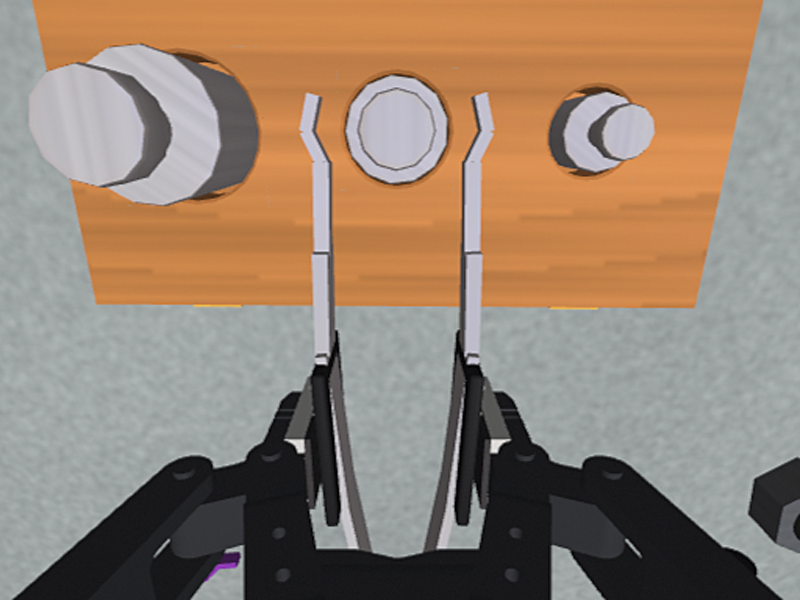

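View pics/s13.png

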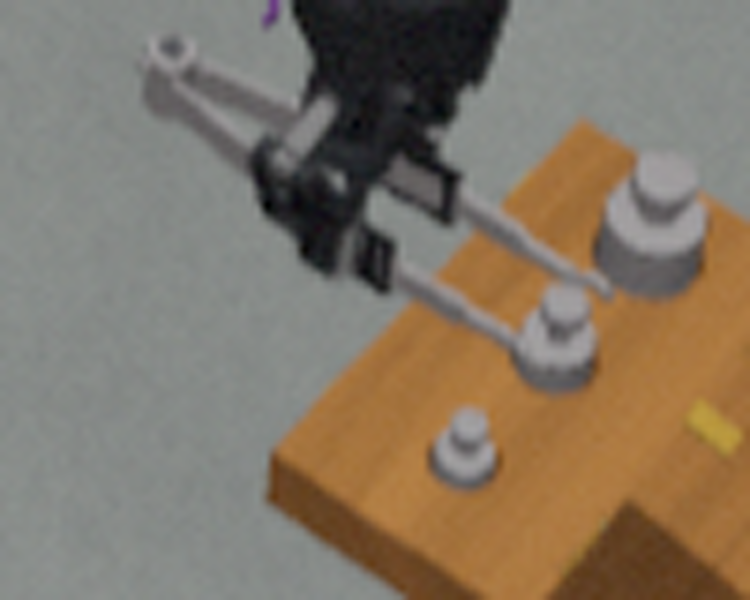

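The knob at (397,128) sits right between the V vertices at row 130. I'll close now.

Run:
```python
from h import *
np.set_printoptions(precision=4,suppress=True)
for g in (.42,.36):
    eoat.grip(g); s=bot.observe();print(s["t"],s["ee_pos"],s["opening"],s["wrist_force"],s["ft_torque"])
p=get_image("wrist");save(p,"w14.png")
eoat.grip(0.1); s=bot.observe();print(s["t"],s["ee_pos"],s["opening"],s["wrist_force"],s["ft_torque"])
p=get_image("wrist");save(p,"w15.png"); save(get_image("scene"),"s15.png",(270,210,370,290))
```

```text
22.6 [0.5092 0.1239 0.0413] 0.4239872820727869 [-0.5488 -0.0249 -1.0966] [-0.011   0.0337 -0.0121]
22.825 [0.5092 0.124  0.0413] 0.3678022422764442 [ 0.6977 -0.7268 -1.5718] [ 0.0414 -0.0211 -0.0168]
23.0917 [0.5092 0.124  0.0414] 0.3094469917958932 [-0.818   0.1155  0.1932] [0.0186 0.052  0.0497]
```

View pics/w15.png

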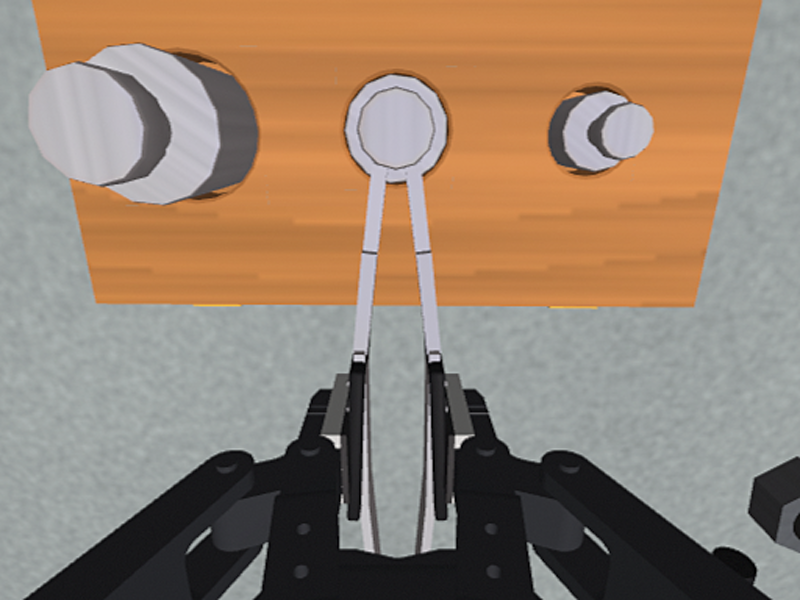

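View pics/s15.png

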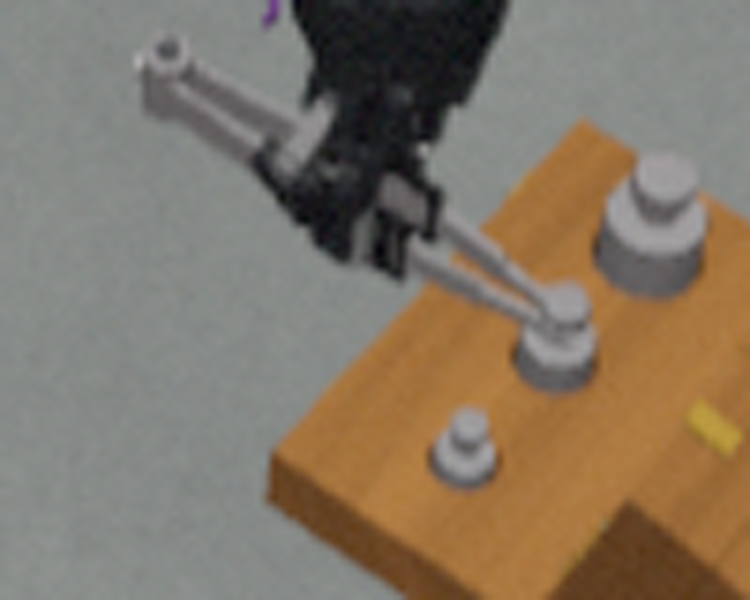

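Run:
```python
from h import *
np.set_printoptions(precision=4,suppress=True)
s=bot.observe();P=s["ee_pos"]
bot.line_to(P+[0,0,.03],speed=.05)
s=bot.observe();print(s["t"],s["ee_pos"],s["opening"],s["wrist_force"],s["ft_torque"])
bot.line_to(P+[0,0,.16],speed=.1)
s=bot.observe();print(s["t"],s["ee_pos"],s["opening"],s["wrist_force"],s["ft_torque"])
p=get_image("wrist");save(p,"w16.png"); q=get_image("scene");save(q,"s16.png",(120,120,370,300))
t=get_image("top");save(t,"t16.png",(250,120,360,230))
```

```text
23.9417 [0.509  0.1239 0.0712] 0.31321786086873105 [ 0.2994  0.1546 -2.7215] [-0.1497  0.0304  0.0072]
25.3917 [0.5088 0.1239 0.2006] 0.3110022016485471 [-0.0711 -0.0016 -3.5881] [-0.1924  0.0118 -0.0289]
```

View pics/w16.png

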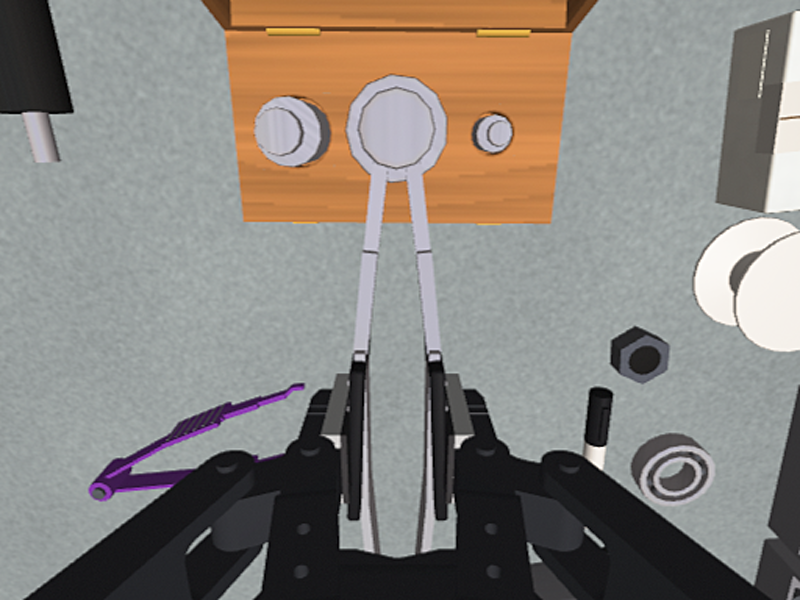

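View pics/s16.png

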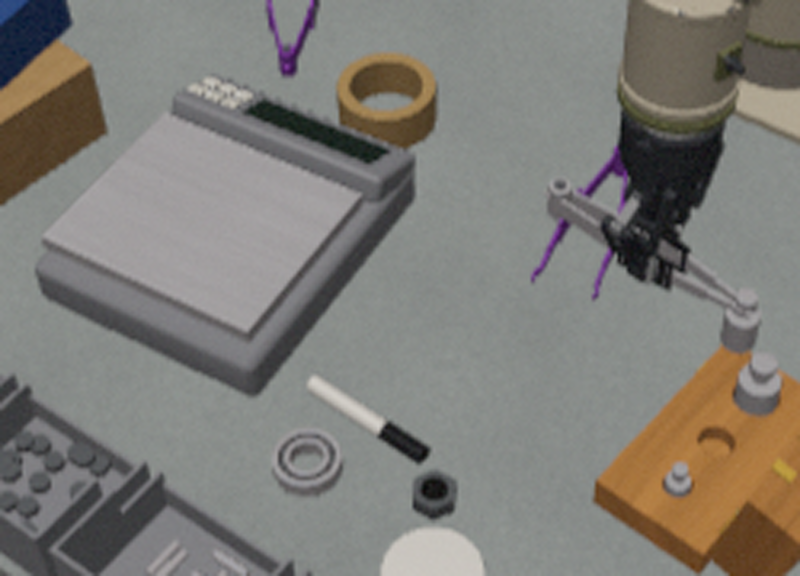

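View pics/t16.png

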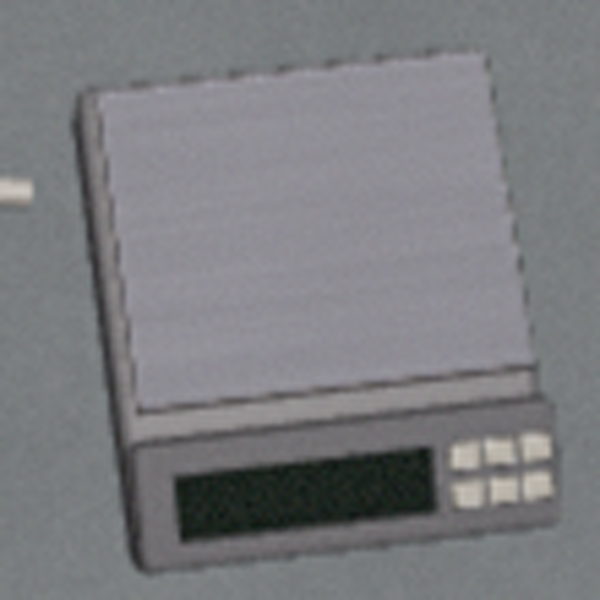

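The weight is hanging upright in the tongs and the pocket is empty; the large and small weights are still seated. Next is the pan centre, then the carry.

Run:
```python
from h import *
np.set_printoptions(precision=4,suppress=True)
t=get_image("top");q=get_image("scene")
k=600/110
a=atz(t,(np.array([(98,93),(490,53),(537,370),(137,410)])+.5)/k+[250,120]-.5,.095);print(a,a.mean(0))
k=3.2
b=atz(q,(np.array([(168,113),(362,198),(250,333),(43,240)])+.5)/k+[120,120]-.5,.095);print(b,b.mean(0))
c=(a.mean(0)+b.mean(0))/2
o=down(-A).as_rotvec()
P=c-.0855*CX; P[2]=.20; print(P,bot.solve_ik(P,o))
```

```text
[[ 0.6932 -0.1658  0.095 ]
 [ 0.7159 -0.3962  0.095 ]
 [ 0.5259 -0.4142  0.095 ]
 [ 0.5046 -0.1844  0.095 ]] [ 0.6099 -0.2901  0.095 ]
[[ 0.53   -0.4042  0.095 ]
 [ 0.5098 -0.1776  0.095 ]
 [ 0.6936 -0.1577  0.095 ]
 [ 0.7214 -0.3829  0.095 ]] [ 0.6137 -0.2806  0.095 ]
[ 0.6053 -0.3706  0.2   ] [ 0.357   0.5387  0.1957  1.2524 -0.1022  1.3601  0.4711]
```

Run:
```python
from h import *
np.set_printoptions(precision=4,suppress=True)
o=down(-A).as_rotvec()
c=np.array([.6115,-.285,0]); P=c-.0855*CX+[0,0,.20]
bot.line_to(P,o,speed=.13)
s=bot.observe();print(s["t"],s["ee_pos"]-P,s["opening"],s["wrist_force"],s["ft_torque"])
p=get_image("wrist");save(p,"w17.png"); q=get_image("scene");save(q,"s17.png",(110,80,310,260));save(get_image("top"),"t17.png",(250,120,360,230))
```

```text
29.6667 [0.0001 0.0002 0.0001] 0.307110907340082 [ 0.9775 -0.8371 -2.6413] [-0.1615  0.0043  0.0045]
```

View pics/w17.png

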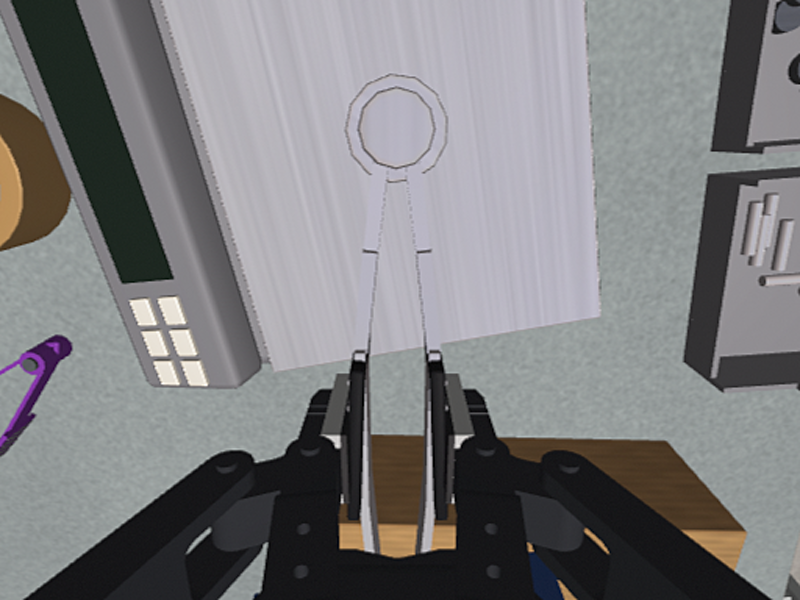

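View pics/s17.png

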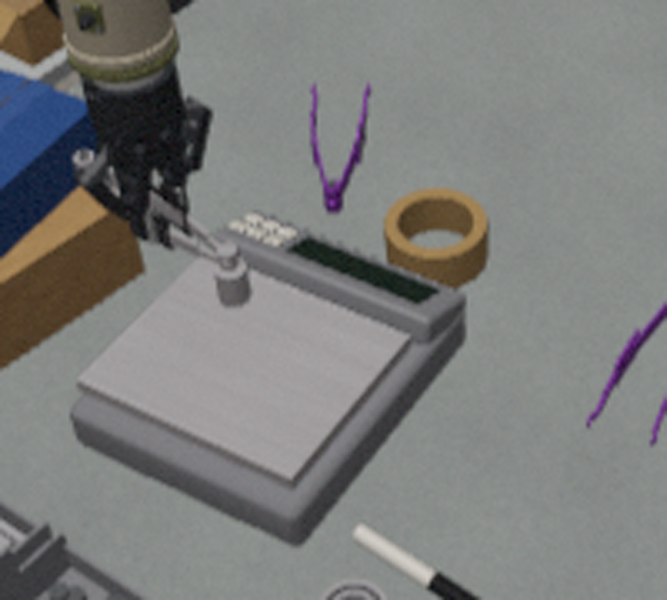

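Run:
```python
from h import *
np.set_printoptions(precision=4,suppress=True)
p=get_image("wrist");k=800/512
f=lambda l,z:atz(p,(np.array(l)+.5)/k-.5,z)
e=f([(270,371),(600,317),(587,0)],.095);print(e)
d=e[1]-e[0];L=np.linalg.norm(d);d/=L;n=np.array([-d[1],d[0],0]);print(L,"centre",(e[0]+e[1])/2+.115*n, np.arctan2(d[1],d[0]))
for z in (0,.06,.1,.15): print("box edge",z,f([(350,437),(665,441)],z))
t=get_image("top");q=get_image("scene")
k=600/110
for P_,l in ((t,"top"),(q,"scene")):
    w=np.array([.6115,-.285,.173]); print(l,proj(P_,w),proj(P_,w+[0,0,.056]))
print("jaw vertex",f([(397,128)],.2006+.0137+.015))
for d in trace(q,"weight_mid")[:1]+trace(t,"weight_mid")[:1]: print(d["score"],d["rect"])
```

```text
[[ 0.5281 -0.4102  0.095 ]
 [ 0.717  -0.3907  0.095 ]
 [ 0.7013 -0.2354  0.095 ]]
0.18995372698158944 centre [ 0.6107 -0.2861  0.095 ] 0.10314711018736306
box edge 0 [[ 0.5535 -0.5243  0.    ]
 [ 0.8196 -0.5482  0.    ]]
box edge 0.06 [[ 0.5637 -0.4827  0.06  ]
 [ 0.7832 -0.5024  0.06  ]]
box edge 0.1 [[ 0.5704 -0.455   0.1   ]
 [ 0.7589 -0.4719  0.1   ]]
box edge 0.15 [[ 0.5789 -0.4204  0.15  ]
 [ 0.7286 -0.4338  0.15  ]]
top [[309.2001 154.4935]] [[311.848  149.2234]]
scene [[179.878  167.8868]] [[177.3238 153.5295]]
jaw vertex [[ 0.5529 -0.2624  0.2293]]
0.7 [174.2, 153.0, 185.9, 170.0]
0.62 [96.3, 155.1, 172.5, 225.6]
```

View pics/t17.png

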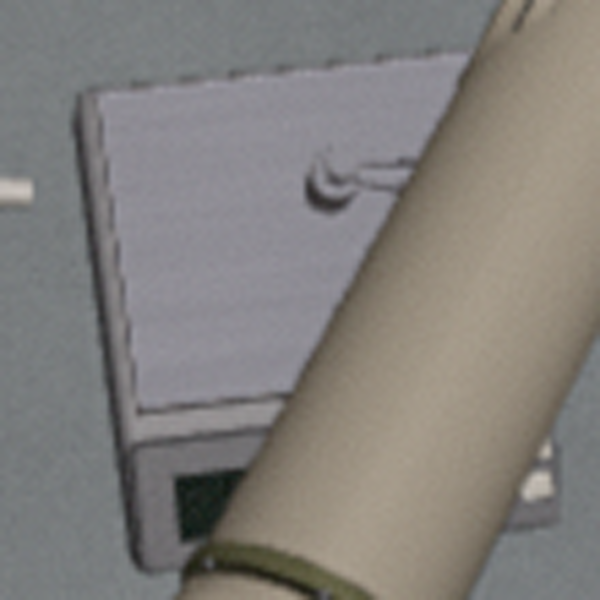

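Run:
```python
from h import *
np.set_printoptions(precision=4,suppress=True)
o=down(-A).as_rotvec()
c=np.array([.611,-.2855,0]); P=c-.0855*CX+[0,0,.161]
bot.line_to(P,o,speed=.05); bot.dwell(.5)
s=bot.observe();print(s["t"],s["ee_pos"]-P,s["opening"],s["wrist_force"],s["ft_torque"])
p=get_image("wrist");save(p,"w18.png"); q=get_image("scene");save(q,"s18.png",(150,125,230,185));save(q,"s18b.png")
k=800/512
print("knob centre",atz(p,(np.array([(397,128)])+.5)/k-.5,.161+.0137+.015))
w=np.array([.611,-.2855,.1337]); print(proj(q,[w,w+[0,0,.056],w*[1,1,0]+[0,0,.095]]))
for d in trace(q,"weight_mid")[:1]: print(d["score"],d["rect"])
```

```text
31.5 [ 0. -0.  0.] 0.3118712996696333 [-0.296  -0.2501 -3.2386] [-0.175   0.0678  0.0165]
knob centre [[ 0.611  -0.2858  0.1897]]
[[181.5677 177.2878]
 [179.1194 163.5225]
 [183.1776 186.3391]]
```

View pics/s18.png

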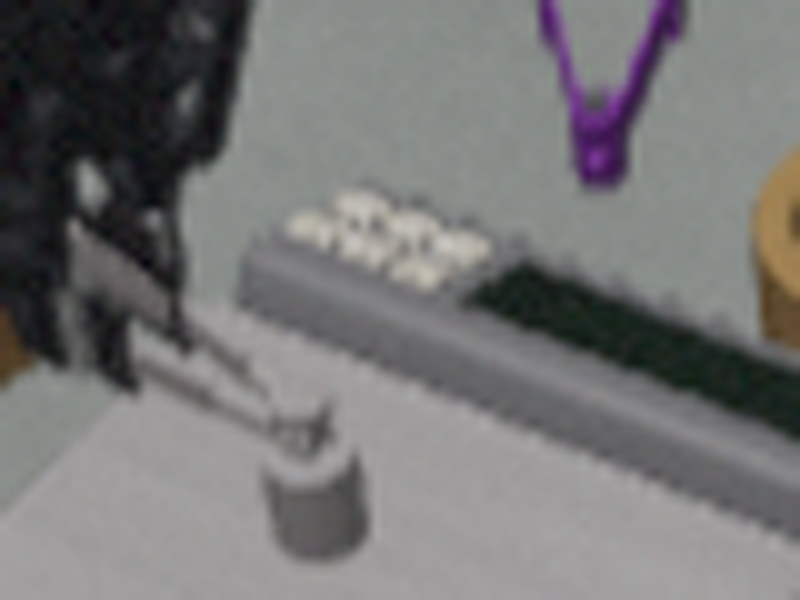

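View pics/s18b.png

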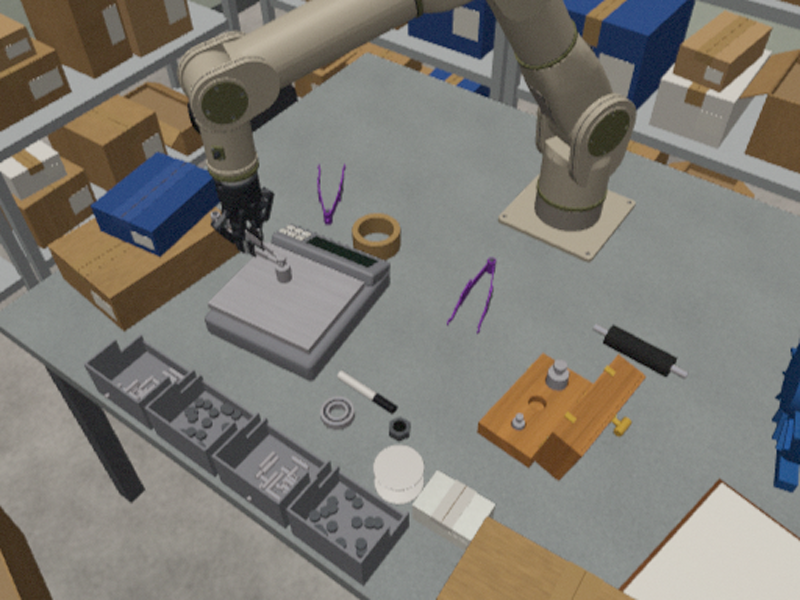

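View pics/w18.png

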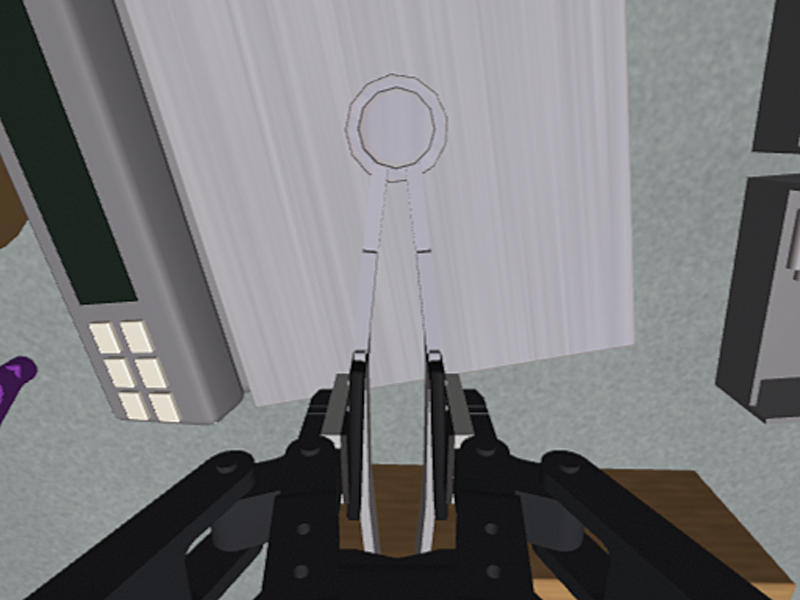

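The views agree: the weight hangs upright over the pan centre with about 39 mm of clearance, the lid is open, the other two weights are seated and the bystanders are in place. Handing in.

```bash
python3 -c "
from rig import *
print(order.finish_job()); s=bot.observe(); print(s['t'],s['opening'])"
```

```text
the job is handed in; nothing more can be done
None
the job is handed in; nothing more can be done
```

The job is done and handed in at about 31.5 s of the 61 s allowed. The middle weight is held upright in the tongs over the middle of the scale's pan. No verdict was reported.

- **Lid:** I pinched the pull at its end faces, carried the lid to about 1.77 rad and let it go. The scene picture shows it resting open on its stop.
- **Weight:** I picked up the steel tongs, not the purple ones, and closed them on the middle weight's neck. I then lifted it straight out and carried it to the pan. The wrist camera puts its knob at (0.611, -0.286), matching the pan centre it measured at (0.611, -0.286). The weight's underside should be about 39 mm above the pan, judged from the arm's position and consistent with the scene picture.
- **Everything else:** The last scene picture shows the large and small weights still seated, the lid open and the bystanders where they were. No wrist force I read was above about 11 N.

**Checks that failed or disagreed:**
- The top and scene cameras put the pan centre about 9 mm apart in y, so I trusted the close wrist view, which fell between them.
- The network did not find the weight in the final scene picture, so I checked its pose by eye and by projecting its expected position.
- One intermediate jaw-position figure was wrong because of a scaling mistake in my script. I recomputed it correctly at the final pose.

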